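Set a tube against the fence and the red stop

TASK

Push the bare metal square tube along the bench until it lies flush along the steel fence with its end up against the red stop (not the blue one), ready for marking out. Only push it with the fingers: it must stay flat on the bench, never lifted or rolled over. Leave the other things on the bench where they are.

Things in the scene. Friction and masses are not known exactly. Their poses are not given: they have to be found in the camera images.
- tube: the work: bare silvery square tube, 30 x 160 x 30 mm high (x, y, z), 2 mm walls, about 0.28 kg, lying on the bench on the robot's side of the fence. Origin at the centre of its underside; its y axis runs along its length. It slides on the bench under a push of 1 to 3 N, though first touch can briefly read about 8 N; against fence or stop it stands firm.
- fence: dark steel angle bolted to the bench: upright plate 25 mm high, 540 mm long, white ticks on top. Origin at bench level in its flat front face (towards the robot), at mid-length. y runs along the face; x points square into it, away from the robot: the tube starts at negative x and is flush when its middle is at x = -15 mm. Its foot reaches 45 mm behind the face.
- stop_red: fixed red stop block near the left or right end of the fence, 24 mm thick along the fence, jutting 34 mm out of its face, 36 mm high, black knob on top to 48 mm. Origin at bench level in the plane of the fence's face, mid-thickness; axes as the fence's. The tube belongs on the side towards the fence's middle: its middle then lies 92 mm from here along the fence.
- stop_blue: same stop in blue at the fence's other end, not to be used; the same sizes and axes as the red one
- jar: bystander, leave alone: glass jar with a steel lid, 60 mm diameter, 75 mm high; origin under its centre
- cog: bystander, leave alone: dark steel cog ring lying flat, 64 mm across, 34 mm hole, 12 mm high; origin under its centre
- wrench: bystander, leave alone: open-ended steel wrench lying flat; origin at its middle
- screwdriver: bystander, leave alone: screwdriver with a yellow handle, lying; origin at its middle
- can: bystander, leave alone: upright can with a green label, 66 mm diameter, 100 mm high; origin under its centre
- bowl: bystander, leave alone: small yellow parts bowl, 90 mm across, 35 mm high; origin under its centre
- offcut: bystander, leave alone: short green square tube, 30 x 70 x 30 mm high, lying on the bench; origin under its centre
Not all that is in view belongs to the job. There is more than one size of the tube; the job needs the middle-sized.

How it is judged:
By the outcome, as a careful person would: the job done as asked, in the order asked, and still so for the second after the job is handed in, with the robot touching nothing.
It also fails if it takes over 51 s, if anything falls off the work surface, if the arm or the gripper's body presses on something with over 40 N, if the wrist force passes 120 N, or if a joint passes its speed limit or range.

ROBOT

A 6-joint arm with a two-finger parallel gripper is mounted at the origin on the work surface. World frame = base frame: x ahead of the robot, y to its left, z up, the work surface at z = 0. Lengths are in m, angles in rad, forces in N, time in s.
With the tool pointing down it reaches from about 0.325 to 0.85 m from the base axis. Payload 15.5 kg.
Tool frame: the origin (TCP) lies midway between the tips of the shut fingers; the grasp point (between the pads) lies 19 mm behind it (ctrl.tcp_to_grasp is the distance from the TCP to the grasp point, in m); x points along the fingers, y is the direction in which the jaws open and shut, and the axes are right-handed (so a half turn about x gives the same grasp; the last joint's range is limited). The gripper opens to 91 mm and grips with 3 to 60 N. Pads are 32 mm wide; open, the fingers measure 118 mm over their backs; the gripper's body (76 mm by 178 mm) begins 60 mm behind the grasp point.
Start: joints at [1.139, 0.494, 1.345, -0, 1.302, -0.096], TCP at [0.206, 0.59, 0.187] pointing down, gripper open.
Joint ranges: [-2.91, 2.91], [-0.82, 2.16], [0.22, 2.67], [-1.22, 4.37], [0.12, 2.79], [-3.08, 3.08]. Speed limits (rad/s): [1.89, 1.89, 2.57, 3.01, 3.01, 3.01].

INTERFACE

Orientations are given as a rotation vector (axis times angle).
In Python, from station import ctrl gives the robot as it stands. The module is installed in compiled form; this text tells all that it offers.
- The arm moves only by the tool carry_out, never from a script. Its arguments are lists of equal length, an entry for each row: "slide": the shift along the world's x, y, z in mm, a list of three; "dr": the turn, a rotation vector about the world's x, y, z in rad, a list of three; "jaw": the closure in counts, from 0 (fully open) to 255 (shut). In form: {"slide": [[dx, dy, dz], ...], "dr": [[rx, ry, rz], ...], "jaw": [jaw, ...]}. A call has exactly 5 rows; each row is the pose to reach, as a shift and turn from the pose commanded when the call began; what a row does not reach only later rows make up. A row lasts 1/8 s, in which the tool goes at most 62.5 mm and 10.7 degrees, less where a joint would pass 70% of its speed; a pose out of reach is approached as far as the arm can. A call with a gripper value outside its range is refused whole. The fingers move at their own pace and stop on an object; "grip_force" is the grip in N (left out, the last holds). Time passes only in rows, so rows that repeat a pose let the fingers close, or fill a call up. It gives the time, the measured TCP pose, the force and the opening at its end, in the units of the state.
- ctrl.get_state(): the state, without advancing time (a new reading comes with each control period).
- ctrl.camera(name): name is "side" or "top" or "wrist"; returns the picture (480x640x3 uint8, red, green, blue); there is no depth.
- ctrl.calibration(name): a dict with "fx", "fy", "cx", "cy" (pixels), "world_to_cam" (4x4, takes a point from world to camera coordinates). Camera axes: x right, y down, z forward; pixel columns grow to the right and rows downward; lengths in m; the calibration is good to about 2 mm. A picture is of the moment at which its call begins: read the wrist's pose just before it. calibration takes no time and is no camera call; for the wrist camera it gives the pose at the moment of the call.
- ctrl.sign_off(): hands the job in, once; it reports no verdict.
The state is a dict: "time": time; "joint_positions": joint angles; "joint_vel": joint speeds; "effort": joint torques, N m; "tool_pos": TCP position; "tool_rot": TCP orientation; "wrist_force": force on the tool from outside, world axes, zero at the start; "ft_torque": the same for the moment, N m; "finger_gap": finger opening in m.
Only numpy, scipy, OpenCV 4.12 (cv2) and the standard library are available. Lean on these libraries where they do the work, as an engineer would, in place of code of your own. Each camera call takes 0.05 s, during which the arm holds its last target. There are 200 camera calls.

## Working session

There is one attempt and no reset: what is moved stays moved. The work goes in short steps, Python scripts to look and compute and a tool call to move; the robot and the scene stay as the last step left them, time stands still between calls to the robot, and variables do not carry over. Pictures are saved under pics/ and viewed, about 8 in all and at most 12, crops included, and the job is handed in when it is done.

Besides the shell and the picture viewer there is one more tool, called after "Call:" by a JSON object that holds its "name" and its "arguments". carry_out: Moves the arm, as the interface text tells. Its arguments: {"type":"object","properties":{"slide":{"type":"array","items":{"type":"array","items":{"type":"number"}}},"dr":{"type":"array","items":{"type":"array","items":{"type":"number"}}},"jaw":{"type":"array","items":{"type":"number"}},"grip_force":{"type":"number"}},"required":["slide","dr","jaw"]}

```bash
mkdir -p pics
cat > h.py <<'E'
import numpy as np, cv2
from station import ctrl
def snap(n,f):
    c=ctrl.calibration(n); im=ctrl.camera(n)[:,:,::-1].copy(); cv2.imwrite('pics/'+f+'.png',im); return im,c
def ray(c,u,v,z):
    T=np.array(c['world_to_cam']);R=T[:3,:3];o=-R.T@T[:3,3]
    d=R.T@np.array([(u-c['cx'])/c['fx'],(v-c['cy'])/c['fy'],1]); return o+d*(z-o[2])/d[2]
def proj(c,p):
    q=np.array(c['world_to_cam'])@np.append(p,1); return q[0]/q[2]*c['fx']+c['cx'],q[1]/q[2]*c['fy']+c['cy']
E
python3 - <<'E'
from h import *
a,c=snap('top','top1'); b,d=snap('side','side1')
for k in (c,d): print(k)
s=ctrl.get_state(); print(s)
E
```

```text
{'fx': 533.437480246191, 'fy': 533.437480246191, 'cx': 311.2021567951174, 'cy': 250.83701352502447, 'world_to_cam': array([[ 0.01253084, -0.99980693,  0.01513567, -0.00692763],
       [-0.98071541, -0.01524125, -0.19484604,  0.53750759],
       [ 0.19503911, -0.0124022 , -0.98071705,  1.03349229],
       [ 0.        ,  0.        ,  0.        ,  1.        ]])}
{'fx': 548.1511576744789, 'fy': 548.1511576744789, 'cx': 315.1028358949316, 'cy': 246.03291022378738, 'world_to_cam': array([[-0.99758004, -0.06865139,  0.0110027 ,  0.53927407],
       [-0.05563353,  0.69325635, -0.71854056,  0.04986767],
       [ 0.04170112, -0.71741384, -0.69539802,  1.38123224],
       [ 0.        ,  0.        ,  0.        ,  1.        ]])}
{'time': 0.1, 'joint_positions': array([ 1.13952936e+00,  4.94155904e-01,  1.34605023e+00, -2.15403347e-05,
        1.30248886e+00, -9.55016650e-02]), 'joint_vel': array([ 0.00075882, -0.0009578 , -0.00299361,  0.00094058, -0.00050282,
        0.00133671]), 'effort': array([ 2.08133220e-03, -8.80241060e+01, -3.82542694e+01,  7.06762914e-02,
        4.82370635e-02, -1.84278406e-04]), 'tool_pos': array([0.20578632, 0.58976783, 0.18608265]), 'tool_rot': array([ 0.26264715,  1.55495717, -0.26433402]), 'wrist_force': array([-0.89370841, -0.39943558, -0.35670273]), 'ft_torque': array([-0.00932866,  0.00961264, -0.05041374]), 'finger_gap': 0.09132406123627447}
```

View pics/top1.png

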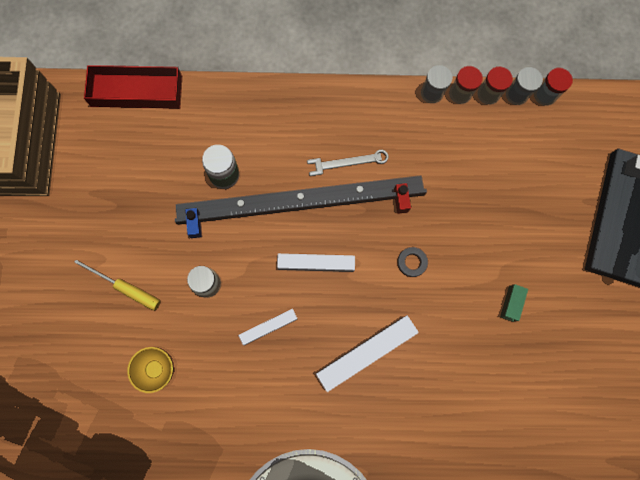

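View pics/side1.png

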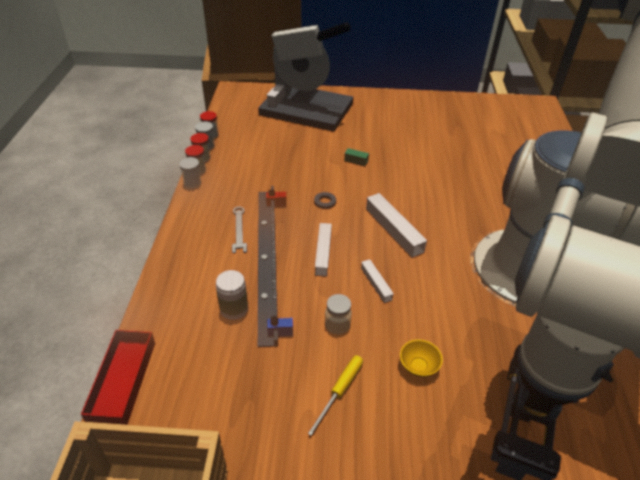

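The three bare tubes are at (268,327) small, (316,262) middle and (367,354) large. The middle one fits the description; I'll check its size. The red stop is at (402,198), the right end of the fence. The cog at (412,262) and the can at (203,281) flank the tube.

```bash
cat > m.py <<'E'
from h import *
def tubes(im,c,box=None):
    m=((im.min(2)>165)&(np.ptp(im.astype(int),axis=2)<40)).astype(np.uint8)
    out=[]
    for k in cv2.findContours(m,cv2.RETR_EXTERNAL,cv2.CHAIN_APPROX_NONE)[0]:
        if cv2.contourArea(k)<400: continue
        P=np.array([ray(c,u,v,.03)[:2] for u,v in k[:,0]],np.float32)*1000
        out.append((k[:,0].mean(0).round(),cv2.minAreaRect(P)))
    return out
E
python3 - <<'E'
from m import *
im=cv2.imread('pics/top1.png'); c=ctrl.calibration('top')
for t in tubes(im,c): print(t)
hsv=cv2.cvtColor(im,cv2.COLOR_BGR2HSV)
# fence: dark grey low saturation
g=((hsv[:,:,2]<100)&(hsv[:,:,1]<70)).astype(np.uint8); g[:170]=0;g[230:]=0;g[:,:172]=0;g[:,430:]=0
k=max(cv2.findContours(cv2.morphologyEx(g,cv2.MORPH_CLOSE,np.ones((5,5))),cv2.RETR_EXTERNAL,cv2.CHAIN_APPROX_NONE)[0],key=cv2.contourArea)[:,0]
print('fencebox',cv2.boxPoints(cv2.minAreaRect(k)))
# lower edge per column
cols=[u for u in range(210,390,4)]
low=[(u,k[k[:,0]==u][:,1].max()) for u in cols]; up=[(u,k[k[:,0]==u][:,1].min()) for u in cols]
for L in(low,up):
  for z in (0,.025):
    P=np.array([ray(c,u,v,z)[:2] for u,v in L])*1000
    f=np.polyfit(P[:,1],P[:,0],1); print('x=a*y+b',z,f,np.abs(np.polyval(f,P[:,1])-P[:,0]).max())
print(low[::8])
for n,lo in (('red',(0,10)),('blue',(110,130))):
    m=((hsv[:,:,0]>=lo[0])&(hsv[:,:,0]<=lo[1])&(hsv[:,:,1]>170)&(hsv[:,:,2]>60)).astype(np.uint8)
    m[:170]=0;m[240:]=0
    if n=='red': m[:,:380]=0;m[:,430:]=0
    k=max(cv2.findContours(m,cv2.RETR_EXTERNAL,cv2.CHAIN_APPROX_NONE)[0],key=cv2.contourArea)[:,0]
    b=cv2.boxPoints(cv2.minAreaRect(k)); print(n,b.tolist(),[ (ray(c,u,v,.036)[:2]*1000).round(1) for u,v in b])
for u,v,n in((412,262,'cog'),(203,281,'can')): print(n,ray(c,u,v,.01 if n=='cog' else .1))
v=np.vstack([cv2.resize(im[165:300,170:440],(800,400),interpolation=cv2.INTER_CUBIC)])
cv2.imwrite('pics/crop1.png',v)
E
```

```text
(array([323., 466.]), ((122.18582916259766, -28.354293823242188), (127.94302368164062, 28.398677825927734), 67.2801513671875))
(array([367., 353.]), ((335.4868469238281, -115.44598388671875), (40.50912094116211, 219.5970916748047), 32.77252197265625))
(array([268., 326.]), ((385.4832763671875, 86.5518798828125), (21.406753540039062, 120.58699035644531), 26.592702865600586))
(array([200., 278.]), ((480.5981750488281, 227.25535583496094), (51.612586975097656, 50.62411117553711), 28.64590835571289))
(array([316., 261.]), ((520.30859375, -9.77978515625), (158.21539306640625, 29.365983963012695), 89.30841827392578))
(array([217., 158.]), ((741.5468139648438, 205.289306640625), (61.32002639770508, 60.06101989746094), 2.3927290439605713))
fencebox [[173.04883 204.34573]
 [424.1175  174.93185]
 [427.33167 202.367  ]
 [176.263   231.78088]]
x=a*y+b 0 [-1.46277960e-01  6.45676166e+02] 2.363941231990111
x=a*y+b 0.025 [-1.46277960e-01  6.38568718e+02] 2.3110991785749775
x=a*y+b 0 [-1.39034611e-01  6.86770484e+02] 1.2967658584128685
x=a*y+b 0.025 [-1.39034611e-01  6.78742159e+02] 1.2677787711580777
[(210, np.int32(219)), (242, np.int32(216)), (274, np.int32(212)), (306, np.int32(208)), (338, np.int32(204)), (370, np.int32(199))]
red [[395.10809326171875, 184.6486358642578], [406.62158203125, 182.72972106933594], [410.83782958984375, 208.0270233154297], [399.3243408203125, 209.94593811035156]] [array([ 687.2, -176.2]), array([ 691.9, -200.9]), array([ 636.2, -208.6]), array([ 631.6, -184.1])]
blue [[187.0, 219.0], [189.0, 219.0], [189.0, 234.0], [187.0, 234.0]] [array([604.6, 260.4]), array([604.7, 256.2]), array([572.6, 254.4]), array([572.5, 258.5])]
cog [ 0.52532255 -0.21353021  0.01      ]
can [0.46595103 0.20811529 0.1       ]
```

View pics/crop1.png

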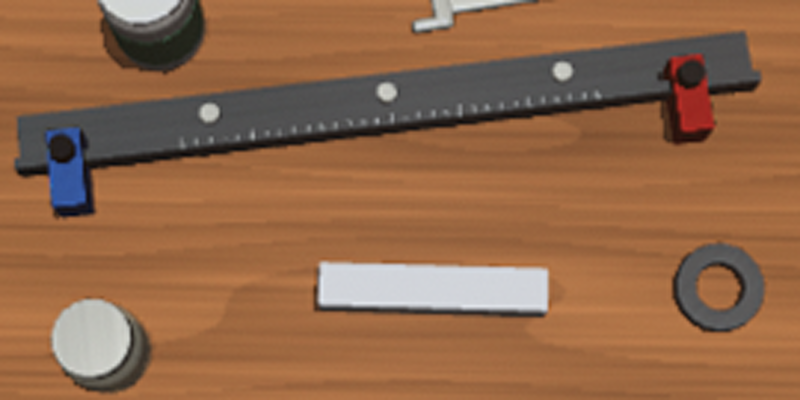

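The middle tube measures 158 x 29 mm, so it is the job's tube. Its centre is about (520,-10) and it lies nearly along y. The red stop's origin is about (668,-191), and the fence is turned about 8° from y. Next I need the tool yaw.

Run:
```python
from h import *
from scipy.spatial.transform import Rotation as R
s=ctrl.get_state(); M=R.from_rotvec(s['tool_rot']).as_matrix(); print(M.round(3), s['tool_pos'])
y=M[:,1]; print('yaw of tool y deg',np.degrees(np.arctan2(y[1],y[0])),'target 98.1 or -81.9')
```

```text
[[-0.     0.329  0.944]
 [-0.001  0.944 -0.329]
 [-1.    -0.001 -0.   ]] [0.20578632 0.58976783 0.18608265]
yaw of tool y deg 70.76239569309911 target 98.1 or -81.9
```

Call:
{"name": "carry_out", "arguments": {"slide": [[24,-55,0],[48,-110,0],[72,-165,0],[96,-220,0],[120,-275,0]], "dr": [[0,0,0.1],[0,0,0.2],[0,0,0.3],[0,0,0.4],[0,0,0.477]], "jaw": [0,0,0,0,0]}}

```text
time: 0.72
tool_pos: [0.3263, 0.3133, 0.1865]
tool_rot: [-0.114, 1.568, 0.113]
wrist_force: [1.0, -0.5, -0.4]
finger_gap: 0.091
```

Call:
{"name": "carry_out", "arguments": {"slide": [[29,-66,0],[58,-132,0],[87,-199,0],[116,-265,0],[146,-332,0]], "dr": [[0,0,0],[0,0,0],[0,0,0],[0,0,0],[0,0,0]], "jaw": [0,0,0,0,0]}}

```text
time: 1.35
tool_pos: [0.452, 0.0269, 0.1866]
tool_rot: [-0.111, 1.568, 0.111]
wrist_force: [0.6, 1.1, -0.2]
finger_gap: 0.0913
```

Call:
{"name": "carry_out", "arguments": {"slide": [[0,0,0],[0,0,0],[0,0,-20],[0,0,-40],[0,0,-60]], "dr": [[0,0,0],[0,0,0],[0,0,0],[0,0,0],[0,0,0]], "jaw": [0,0,0,0,0]}}

```text
time: 1.98
tool_pos: [0.4509, 0.0306, 0.1261]
tool_rot: [-0.113, 1.568, 0.113]
wrist_force: [-0.4, -0.9, 0.3]
finger_gap: 0.0911
```

Run:
```python
from h import *
snap('wrist','w1'); s=ctrl.get_state(); print({k:s[k] for k in('time','tool_pos','tool_rot','joint_positions','wrist_force')})
c=ctrl.calibration('wrist');print(ray(c,320,240,0.03),proj(c,[.52,-.01,.03]),proj(c,[.472,-.017,.0]))
```

```text
{'time': 2.025, 'tool_pos': array([0.44964857, 0.03063991, 0.12407131]), 'tool_rot': array([-0.1123331 ,  1.57092704,  0.11328592]), 'joint_positions': array([-6.47478602e-02,  3.39099800e-01,  1.83580722e+00,  2.20669709e-04,
        9.69812224e-01, -1.77926480e+00]), 'wrist_force': array([-2.18433566, -0.75358724, -3.23553725])}
[0.45473716 0.03378956 0.03      ] (np.float64(250.61060157511724), np.float64(313.4186976036032)) (np.float64(253.4506872424547), np.float64(240.91068421823533))
```

View pics/w1.png

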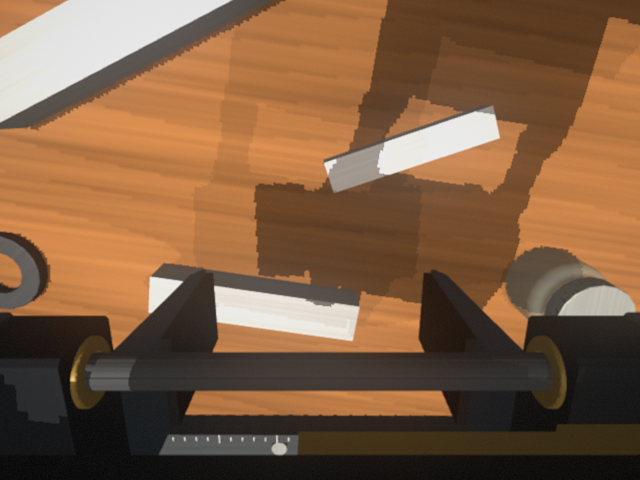

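Call:
{"name": "carry_out", "arguments": {"slide": [[22,-48,0],[22,-48,0],[22,-48,-30],[22,-48,-65],[22,-48,-90]], "dr": [[0,0,0],[0,0,0],[0,0,0],[0,0,0],[0,0,0]], "jaw": [0,0,0,0,0]}}

```text
time: 2.65
tool_pos: [0.4727, -0.0174, 0.0359]
tool_rot: [-0.112, 1.569, 0.112]
wrist_force: [0.7, 1.0, 0.1]
finger_gap: 0.0911
```

Call:
{"name": "carry_out", "arguments": {"slide": [[0,0,-10],[0,0,-18],[0,0,-22],[0,0,-22],[0,0,-22]], "dr": [[0,0,0],[0,0,0],[0,0,0],[0,0,0],[0,0,0]], "jaw": [0,0,0,0,0]}}

```text
time: 3.28
tool_pos: [0.4739, -0.0191, 0.0151]
tool_rot: [-0.111, 1.567, 0.111]
wrist_force: [-0.7, 0.5, 0.1]
finger_gap: 0.0911
```

Call:
{"name": "carry_out", "arguments": {"slide": [[6,0.8,0],[12,1.7,0],[18,2.5,0],[24,3.4,0],[30,4.2,0]], "dr": [[0,0,0],[0,0,0],[0,0,0],[0,0,0],[0,0,0]], "jaw": [0,0,0,0,0]}}

```text
time: 3.9
tool_pos: [0.504, -0.0148, 0.0146]
tool_rot: [-0.111, 1.568, 0.111]
wrist_force: [-0.6, -0.2, 0.2]
finger_gap: 0.0912
```

Call:
{"name": "carry_out", "arguments": {"slide": [[7,1,0],[14,2,0],[21,3,0],[28,4,0],[35,5,0]], "dr": [[0,0,0],[0,0,0],[0,0,0],[0,0,0],[0,0,0]], "jaw": [0,0,0,0,0]}}

```text
time: 4.53
tool_pos: [0.539, -0.0098, 0.0146]
tool_rot: [-0.111, 1.568, 0.111]
wrist_force: [-0.0, -0.1, 0.6]
finger_gap: 0.0913
```

Run:
```python
from m import *
im,c=snap('top','top2'); s=ctrl.get_state(); print(s['time'],s['tool_pos'],s['wrist_force'])
for t in tubes(im,c): print(t)
cv2.imwrite('pics/crop2.png',cv2.resize(im[165:300,170:440],(800,400),interpolation=cv2.INTER_CUBIC))
```

```text
4.575 [ 0.54009106 -0.00974864  0.01470871] [ 0.41326337 -0.33747624  0.31913923]
(array([313., 469.]), ((117.19364929199219, -7.3745574951171875), (161.4069061279297, 38.001991271972656), 87.24365234375))
(array([296., 320.]), ((396.6780700683594, 23.224716186523438), (537.8533935546875, 104.0560302734375), 82.09043884277344))
(array([ 96., 291.]), ((449.07196044921875, 450.40362548828125), (272.46649169921875, 92.78275299072266), 83.71641540527344))
(array([322., 195.]), ((662.4185180664062, -23.84405517578125), (151.1552276611328, 40.07597732543945), 81.46155548095703))
(array([217., 158.]), ((741.34521484375, 205.39697265625), (56.71879577636719, 60.0542106628418), 1.0744874477386475))
```

View pics/crop2.png

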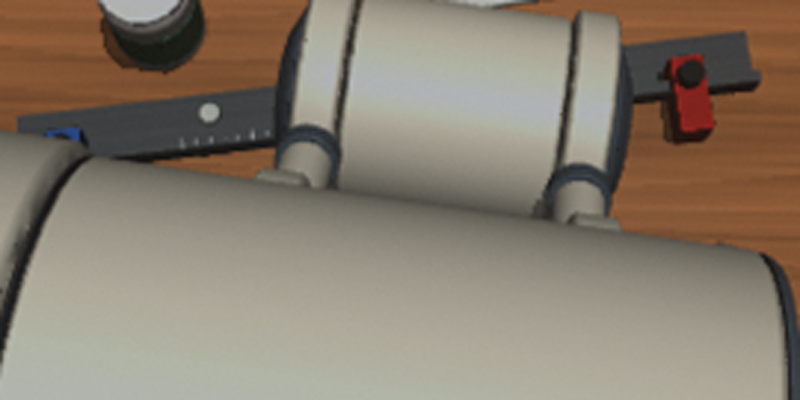

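The arm hides the tube from the top camera, so I'll check from the side.

Run:
```python
from m import *
im,c=snap('side','side2')
cv2.imwrite('pics/crop3.png',cv2.resize(im[160:360,200:440],(720,600),interpolation=cv2.INTER_CUBIC))
```

```text
(no output)
```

View pics/crop3.png

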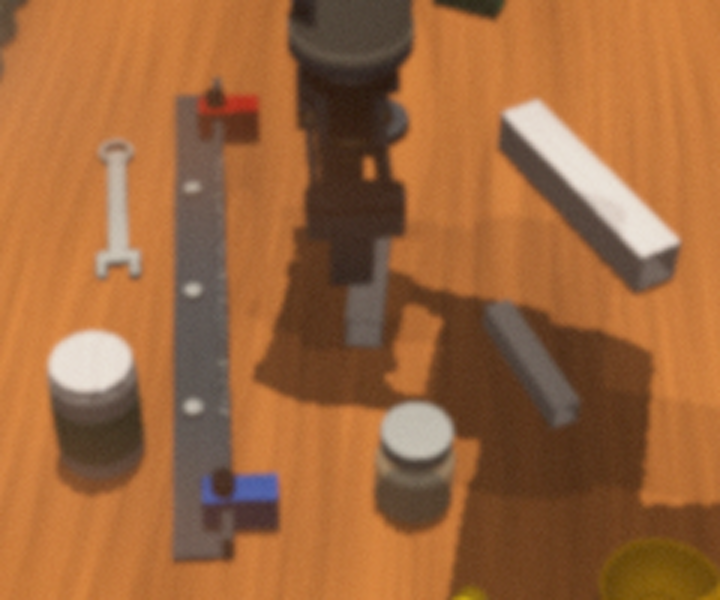

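Run:
```python
from m import *
c=ctrl.calibration('side')
f=lambda x,y,z:[round(float((a-o)*3)) for a,o in zip(proj(c,[x,y,z]),(200,160))]
print('tube orig end top corners',f(.506,.07,.03),f(.536,.07,.03),'bottom',f(.506,.07,0),f(.536,.07,0))
for z in(.0,.015,.03,.045): print('finger outer',z,f(.5316+.016,.0495,z),f(.5316-.016,.0487-.002,z))
for u,v in((346,320),(380,322),(387,240)): print(ray(c,200+u/3,160+v/3,.03))
a=cv2.imread('pics/side1.png')[160:360,200:440];b=cv2.imread('pics/side2.png')[160:360,200:440]
cv2.imwrite('pics/cmp.png',np.hstack([cv2.resize(x[50:130,30:80],(390,600),interpolation=cv2.INTER_CUBIC) for x in(a,b)]))
```

```text
tube orig end top corners [382, 318] [345, 316] bottom [381, 344] [345, 341]
finger outer 0.0 [333, 323] [371, 322]
finger outer 0.015 [333, 310] [372, 310]
finger outer 0.03 [333, 297] [372, 297]
finger outer 0.045 [333, 284] [373, 284]
[0.53523978 0.07429758 0.03      ]
[0.50770851 0.0743538  0.03      ]
[ 0.50693332 -0.02234409  0.03      ]
```

View pics/cmp.png

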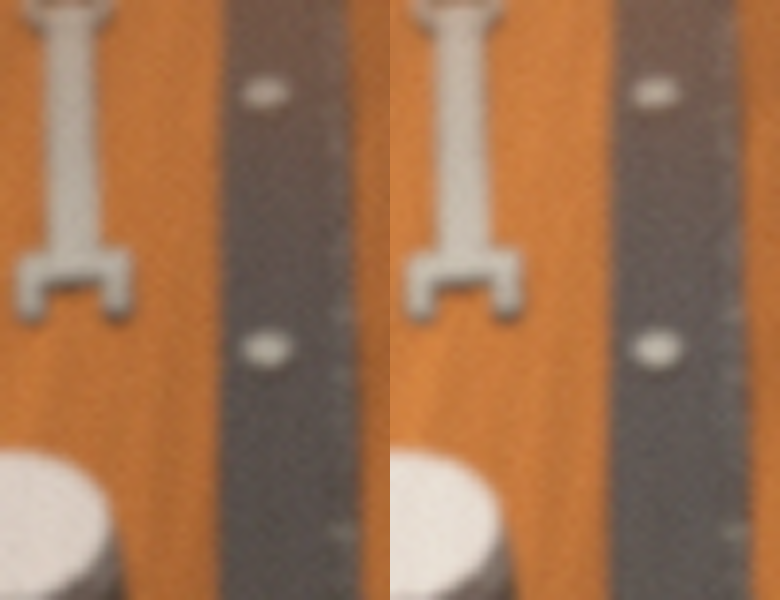

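The tube has not moved. The opened fingertips ride higher than the TCP and passed over it at about z = 45 mm. I'll lift, back off and measure tip height against jaw opening.

Call:
{"name": "carry_out", "arguments": {"slide": [[0,0,8],[-17,-2.5,8],[-34,-5,8],[-51,-7.5,8],[-68,-9.5,8]], "dr": [[0,0,0],[0,0,0],[0,0,0],[0,0,0],[0,0,0]], "jaw": [0,0,0,0,0]}}

```text
time: 5.25
tool_pos: [0.4699, -0.0195, 0.0232]
tool_rot: [-0.111, 1.568, 0.111]
wrist_force: [0.2, 0.4, -0.5]
finger_gap: 0.0911
```

Run:
```python
from m import *
im,c=snap('side','side3'); print(ctrl.get_state()['tool_pos'])
```

```text
[ 0.46725535 -0.01930169  0.02293626]
```

Call:
{"name": "carry_out", "arguments": {"slide": [[0,0,0],[0,0,0],[0,0,0],[0,0,0],[0,0,0]], "dr": [[0,0,0],[0,0,0],[0,0,0],[0,0,0],[0,0,0]], "jaw": [120,120,120,120,120]}}

```text
time: 5.92
tool_pos: [0.4707, -0.0193, 0.0226]
tool_rot: [-0.111, 1.568, 0.111]
wrist_force: [-0.2, 0.9, 0.7]
finger_gap: 0.0487
```

Run:
```python
from m import *
im,c=snap('side','side4'); s=ctrl.get_state(); p=s['tool_pos']; print(p,s['finger_gap'])
o=(310,190)
ims=[]
for n,g in(('side3',.0912),('side4',s['finger_gap'])):
    a=cv2.resize(cv2.imread(f'pics/{n}.png')[190:290,310:376],(396,600),interpolation=cv2.INTER_CUBIC)
    h=g/2+.0135
    for z in(0,.015,.03,.045,.06):
        L=[tuple(int((q-w)*6) for q,w in zip(proj(c,[p[0]-.14*h+k*.016,p[1]+.99*h+.14*k*.016,z]),o)) for k in(-1,1)]
        cv2.line(a,L[0],L[1],(0,0,255) if z==0 else (0,255,0),1)
    ims.append(a)
cv2.imwrite('pics/cmp2.png',np.hstack(ims))
```

```text
[ 0.47062872 -0.01931329  0.02255688] 0.047831274282061825
```

View pics/cmp2.png

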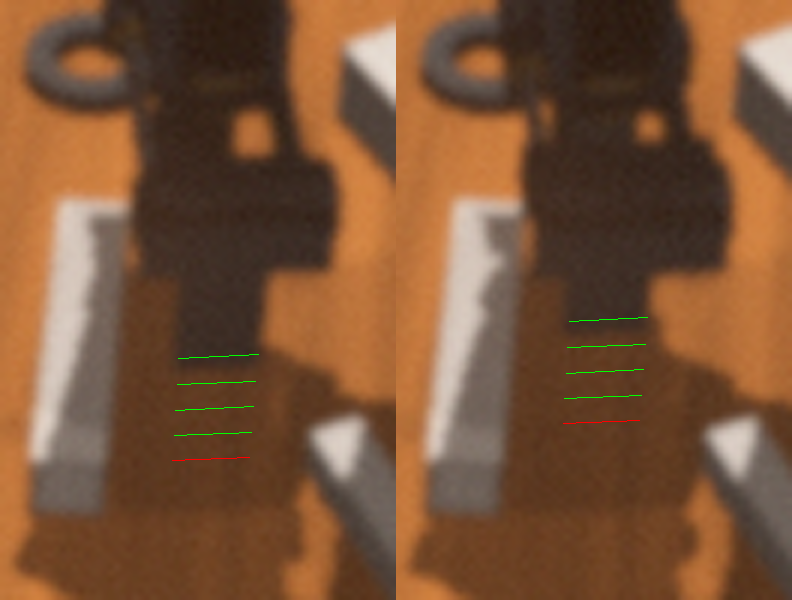

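Run:
```python
from h import *
s=ctrl.get_state();p=s['tool_pos'];c=ctrl.calibration('wrist')
n=np.array([.99,.14,0]);e=np.array([-.14,.99,0])
for dz in(0,.015,.03,.045):
  print(dz,[[round(float(t)) for t in proj(c,p+k*.0456*e-.016*n+[0,0,dz])] for k in(-1,1)])
```

```text
0 [[224, 254], [409, 254]]
0.015 [[217, 264], [416, 264]]
0.03 [[208, 276], [424, 277]]
0.045 [[199, 291], [433, 291]]
```

Call:
{"name": "carry_out", "arguments": {"slide": [[0,0,0],[0,0,0],[0,0,0],[0,0,0],[0,0,0]], "dr": [[0,0,0],[0,0,0],[0,0,0],[0,0,0],[0,0,0]], "jaw": [255,255,255,255,255]}}

```text
time: 6.6
tool_pos: [0.4706, -0.0193, 0.0226]
tool_rot: [-0.111, 1.568, 0.111]
wrist_force: [0.1, 0.2, -0.4]
finger_gap: 0.0018
```

Run:
```python
from m import *
im,c=snap('side','side5'); s=ctrl.get_state(); p=s['tool_pos']; print(p,s['finger_gap'])
w,cw=snap('wrist','w5')
o=(310,190)
a=cv2.resize(im[190:290,310:376],(396,600),interpolation=cv2.INTER_CUBIC)
for hh,col in((.0135,(0,255,0)),(0.006,(255,0,0))):
  for z in(0,.015,.03,.045,.06):
    L=[tuple(int((q-v)*6) for q,v in zip(proj(c,[p[0]-.14*hh+k*.016,p[1]+.99*hh+.14*k*.016,z]),o)) for k in(-1,1)]
    cv2.line(a,L[0],L[1],(0,0,255) if z==0 else col,1)
cv2.imwrite('pics/cmp3.png',np.hstack([a,cv2.resize(w[200:460,180:355],(404,600))]))
```

```text
[ 0.4705857  -0.01932967  0.02263404] 0.00040919877055015834
```

View pics/cmp3.png

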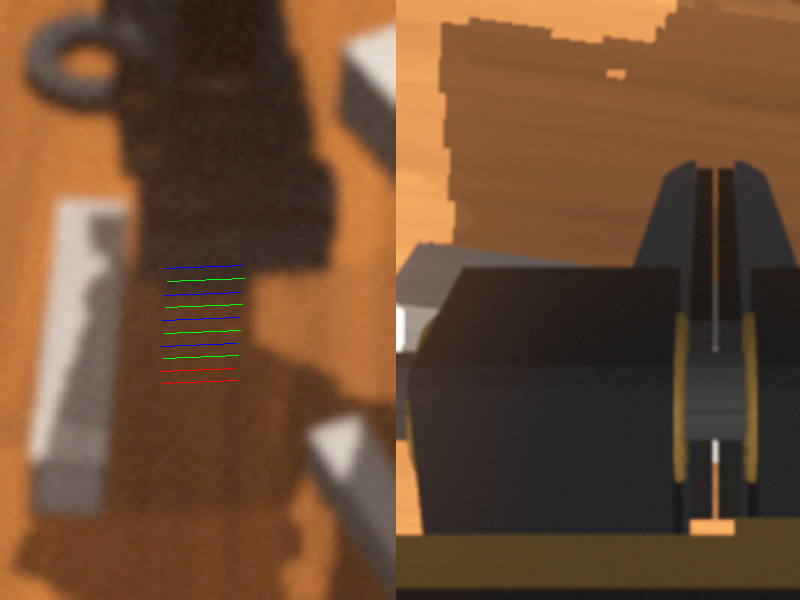

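The fingertips sit about 25 mm above the reported TCP whatever the jaw opening. I'll open the jaws and go to TCP z of about -10 in small steps, watching the force.

Call:
{"name": "carry_out", "arguments": {"slide": [[0,0,0],[0,0,0],[0,0,-5],[0,0,-12],[0,0,-18]], "dr": [[0,0,0],[0,0,0],[0,0,0],[0,0,0],[0,0,0]], "jaw": [0,0,0,0,0]}}

```text
time: 7.32
tool_pos: [0.4704, -0.0193, 0.004]
tool_rot: [-0.111, 1.568, 0.111]
wrist_force: [-0.7, 0.4, -0.0]
finger_gap: 0.0478
```

Call:
{"name": "carry_out", "arguments": {"slide": [[0,0,-2],[0,0,-4],[0,0,-6],[0,0,-8],[0,0,-9]], "dr": [[0,0,0],[0,0,0],[0,0,0],[0,0,0],[0,0,0]], "jaw": [0,0,0,0,0]}}

```text
time: 7.95
tool_pos: [0.4706, -0.0193, -0.0045]
tool_rot: [-0.111, 1.568, 0.111]
wrist_force: [0.1, -0.0, 0.5]
finger_gap: 0.0911
```

Call:
{"name": "carry_out", "arguments": {"slide": [[0,0,-1],[0,0,-2],[0,0,-3],[0,0,-4],[0,0,-5]], "dr": [[0,0,0],[0,0,0],[0,0,0],[0,0,0],[0,0,0]], "jaw": [0,0,0,0,0]}}

```text
time: 8.57
tool_pos: [0.4706, -0.0193, -0.0094]
tool_rot: [-0.111, 1.568, 0.111]
wrist_force: [0.3, -0.3, 0.2]
finger_gap: 0.0914
```

Call:
{"name": "carry_out", "arguments": {"slide": [[6,0.8,0],[12,1.7,0],[18,2.5,0],[24,3.4,0],[30,4.2,0]], "dr": [[0,0,0],[0,0,0],[0,0,0],[0,0,0],[0,0,0]], "jaw": [0,0,0,0,0]}}

```text
time: 9.2
tool_pos: [0.5008, -0.015, -0.0094]
tool_rot: [-0.111, 1.568, 0.111]
wrist_force: [-2.4, 0.3, 2.0]
finger_gap: 0.0912
```

Call:
{"name": "carry_out", "arguments": {"slide": [[6,0.8,0],[12,1.7,0],[18,2.5,0],[24,3.4,0],[30,4.2,0]], "dr": [[0,0,0],[0,0,0],[0,0,0],[0,0,0],[0,0,0]], "jaw": [0,0,0,0,0]}}

```text
time: 9.82
tool_pos: [0.531, -0.0109, -0.0094]
tool_rot: [-0.111, 1.568, 0.111]
wrist_force: [-0.7, -0.8, 0.9]
finger_gap: 0.0912
```

Run:
```python
from m import *
im,c=snap('side','side6'); s=ctrl.get_state(); print(s['time'],s['tool_pos'],s['wrist_force'])
w,cw=snap('wrist','w6')
cv2.imwrite('pics/v10.png',np.hstack([cv2.resize(im[170:310,250:400],(400,373),interpolation=cv2.INTER_CUBIC),cv2.resize(w[:, :],(400,300))[[*range(300)]+[299]*73]]))
```

```text
9.875 [ 0.53194743 -0.01088923 -0.00930646] [ 0.10994594  0.2079796  -0.94695592]
```

View pics/v10.png

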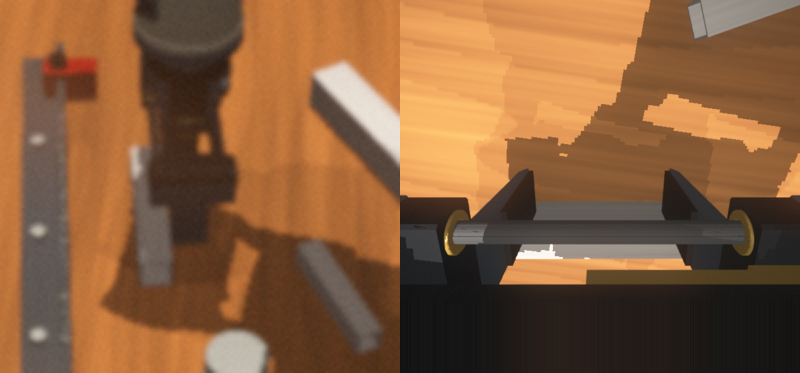

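The tube now moves with the fingers and lies parallel to the fence. About 60 mm remain.

Call:
{"name": "carry_out", "arguments": {"slide": [[8,1.1,0],[16,2.2,0],[24,3.4,0],[32,4.5,0],[40,5.6,0]], "dr": [[0,0,0],[0,0,0],[0,0,0],[0,0,0],[0,0,0]], "jaw": [0,0,0,0,0]}}

```text
time: 10.55
tool_pos: [0.5712, -0.0053, -0.0094]
tool_rot: [-0.111, 1.568, 0.111]
wrist_force: [-0.6, 0.3, -0.7]
finger_gap: 0.0915
```

Call:
{"name": "carry_out", "arguments": {"slide": [[3,0.4,0],[6,0.8,0],[9,1.2,0],[12,1.6,0],[14,2,0]], "dr": [[0,0,0],[0,0,0],[0,0,0],[0,0,0],[0,0,0]], "jaw": [0,0,0,0,0]}}

```text
time: 11.18
tool_pos: [0.5848, -0.0034, -0.0094]
tool_rot: [-0.111, 1.568, 0.111]
wrist_force: [-2.1, -0.8, 0.0]
finger_gap: 0.0914
```

Call:
{"name": "carry_out", "arguments": {"slide": [[1,0.1,0],[2,0.3,0],[3,0.4,0],[4,0.6,0],[5,0.7,0]], "dr": [[0,0,0],[0,0,0],[0,0,0],[0,0,0],[0,0,0]], "jaw": [0,0,0,0,0]}}

```text
time: 11.8
tool_pos: [0.5896, -0.0026, -0.0094]
tool_rot: [-0.111, 1.568, 0.111]
wrist_force: [-1.1, -0.5, -0.1]
finger_gap: 0.0913
```

Call:
{"name": "carry_out", "arguments": {"slide": [[0.6,0.1,0],[1.2,0.2,0],[1.8,0.3,0],[2.4,0.3,0],[3,0.4,0]], "dr": [[0,0,0],[0,0,0],[0,0,0],[0,0,0],[0,0,0]], "jaw": [0,0,0,0,0]}}

```text
time: 12.42
tool_pos: [0.5926, -0.0022, -0.0094]
tool_rot: [-0.111, 1.568, 0.111]
wrist_force: [-1.8, -0.5, 0.2]
finger_gap: 0.0912
```

Call:
{"name": "carry_out", "arguments": {"slide": [[0.6,0.1,0],[1.2,0.2,0],[1.8,0.3,0],[2.4,0.3,0],[3,0.4,0]], "dr": [[0,0,0],[0,0,0],[0,0,0],[0,0,0],[0,0,0]], "jaw": [0,0,0,0,0]}}

```text
time: 13.05
tool_pos: [0.5939, -0.0019, -0.0095]
tool_rot: [-0.111, 1.571, 0.111]
wrist_force: [-12.1, -3.6, 9.4]
finger_gap: 0.091
```

Firm against the fence at about 12 N. Now I'll back off, lift, shut the fingers and go to the tube's left end.

Call:
{"name": "carry_out", "arguments": {"slide": [[-6,-0.8,0],[-10,-1.4,0],[-10,-1.4,25],[-10,-1.4,55],[-10,-1.4,70]], "dr": [[0,0,0],[0,0,0],[0,0,0],[0,0,0],[0,0,0]], "jaw": [0,0,0,0,0]}}

```text
time: 13.68
tool_pos: [0.5863, -0.0033, 0.062]
tool_rot: [-0.111, 1.566, 0.111]
wrist_force: [-0.1, -0.1, 0.6]
finger_gap: 0.0913
```

Call:
{"name": "carry_out", "arguments": {"slide": [[5,28,0],[10,56,0],[15,84,0],[20,112,0],[20,112,0]], "dr": [[0,0,0],[0,0,0],[0,0,0],[0,0,0],[0,0,0]], "jaw": [255,255,255,255,255]}}

```text
time: 14.3
tool_pos: [0.6056, 0.1104, 0.0602]
tool_rot: [-0.112, 1.568, 0.113]
wrist_force: [-0.4, -0.3, -0.6]
finger_gap: 0.044
```

Run:
```python
from m import *
im,c=snap('side','side7'); s=ctrl.get_state(); p=s['tool_pos'];print(s['time'],p,s['wrist_force'],s['finger_gap'])
t,ct=snap('top','top7')
z=[proj(c,q) for q in ([.6127-.015,.084-.002,.03],[.6127+.015,.084+.002,.03])]
a=im[160:360,180:400].copy(); o=np.array([180,160])
A=cv2.resize(a,(440,400),interpolation=cv2.INTER_CUBIC)
for q in z: cv2.circle(A,tuple(int(v) for v in (np.array(q)-o)*2),3,(0,255,0),1)
B=cv2.resize(t[150:290,240:430],(360,266),interpolation=cv2.INTER_CUBIC); B=cv2.copyMakeBorder(B,0,134,0,0,0)
cv2.imwrite('pics/v11.png',np.hstack([A,B]))
```

```text
14.35 [0.60537226 0.1093372  0.06017622] [ 0.69604734 -0.69826982 -0.62003351] 0.03977194819834663
```

View pics/v11.png

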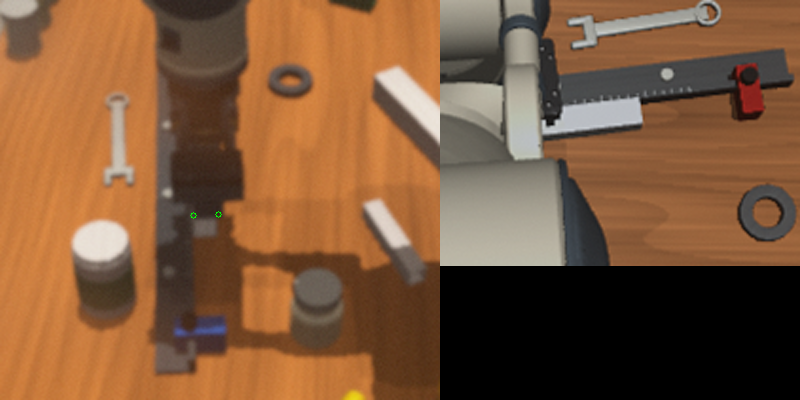

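The tube lies flush along the fence. Next, its right end position, to set the end push.

Run:
```python
from m import *
im=cv2.imread('pics/top7.png');c=ctrl.calibration('top')
m=((im.min(2)>150)).astype(np.uint8); m[:195]=0;m[225:]=0;m[:,:302]=0;m[:,360:]=0
k=max(cv2.findContours(m,cv2.RETR_EXTERNAL,cv2.CHAIN_APPROX_NONE)[0],key=cv2.contourArea)[:,0]
e=np.array([-.14,.99]);n=np.array([.99,.14]); r=np.array([667.6,-191.5])
P=np.array([ray(c,u,v,.03)[:2]*1000 for u,v in k])-r
print('e min',np.sort(P@e)[:6],'n range',np.percentile(P@n,[2,98]))
t=ctrl.get_state()['tool_pos'][:2]*1000-r; print('tcp e,n',t@e,t@n)
```

```text
e min [123.48253477 123.52996346 123.78998325 123.83658888 124.09719859
 124.14298239] n range [-27.50741662   1.19488849]
tcp e,n 305.83003504448027 -19.678422457978034
```

Call:
{"name": "carry_out", "arguments": {"slide": [[0,0,0],[0,0,-20],[0,0,-45],[0,0,-62],[0,0,-69]], "dr": [[0,0,0],[0,0,0],[0,0,0],[0,0,0],[0,0,0]], "jaw": [255,255,255,255,255]}}

```text
time: 15.02
tool_pos: [0.6051, 0.1083, -0.0093]
tool_rot: [-0.11, 1.569, 0.11]
wrist_force: [0.3, 0.5, 0.5]
finger_gap: 0.0005
```

Call:
{"name": "carry_out", "arguments": {"slide": [[0.7,-5,0],[1.4,-10,0],[2.1,-15,0],[2.8,-20,0],[3.5,-25,0]], "dr": [[0,0,0],[0,0,0],[0,0,0],[0,0,0],[0,0,0]], "jaw": [255,255,255,255,255]}}

```text
time: 15.65
tool_pos: [0.6093, 0.0835, -0.0081]
tool_rot: [-0.111, 1.567, 0.111]
wrist_force: [-0.5, 2.7, 2.7]
finger_gap: 0.0003
```

Call:
{"name": "carry_out", "arguments": {"slide": [[1.1,-8,0],[2.2,-16,0],[3.4,-24,0],[4.5,-32,0],[5.6,-40,0]], "dr": [[0,0,0],[0,0,0],[0,0,0],[0,0,0],[0,0,0]], "jaw": [255,255,255,255,255]}}

```text
time: 16.27
tool_pos: [0.6147, 0.0431, -0.0084]
tool_rot: [-0.111, 1.568, 0.111]
wrist_force: [-0.0, 2.5, 2.4]
finger_gap: 0.0006
```

Call:
{"name": "carry_out", "arguments": {"slide": [[1.1,-8,0],[2.2,-16,0],[3.4,-24,0],[4.5,-32,0],[5.6,-40,0]], "dr": [[0,0,0],[0,0,0],[0,0,0],[0,0,0],[0,0,0]], "jaw": [255,255,255,255,255]}}

```text
time: 16.9
tool_pos: [0.6203, 0.0032, -0.0084]
tool_rot: [-0.111, 1.568, 0.111]
wrist_force: [-0.7, 2.3, 2.8]
finger_gap: 0.0005
```

Call:
{"name": "carry_out", "arguments": {"slide": [[0.3,-2,0],[0.6,-4,0],[0.8,-6,0],[1.1,-8,0],[1.3,-9,0]], "dr": [[0,0,0],[0,0,0],[0,0,0],[0,0,0],[0,0,0]], "jaw": [255,255,255,255,255]}}

```text
time: 17.52
tool_pos: [0.6216, -0.0053, -0.0084]
tool_rot: [-0.111, 1.568, 0.111]
wrist_force: [-0.3, 2.4, 1.0]
finger_gap: 0.0003
```

Call:
{"name": "carry_out", "arguments": {"slide": [[0.1,-0.6,0],[0.2,-1.2,0],[0.3,-1.8,0],[0.3,-2.4,0],[0.4,-3,0]], "dr": [[0,0,0],[0,0,0],[0,0,0],[0,0,0],[0,0,0]], "jaw": [255,255,255,255,255]}}

```text
time: 18.15
tool_pos: [0.622, -0.0083, -0.0084]
tool_rot: [-0.111, 1.568, 0.111]
wrist_force: [-0.2, 1.7, 0.1]
finger_gap: 0.0003
```

Call:
{"name": "carry_out", "arguments": {"slide": [[0.1,-0.6,0],[0.2,-1.2,0],[0.3,-1.8,0],[0.3,-2.4,0],[0.4,-3,0]], "dr": [[0,0,0],[0,0,0],[0,0,0],[0,0,0],[0,0,0]], "jaw": [255,255,255,255,255]}}

```text
time: 18.77
tool_pos: [0.6223, -0.0113, -0.0084]
tool_rot: [-0.111, 1.568, 0.111]
wrist_force: [-0.5, 2.0, -0.3]
finger_gap: 0.0005
```

```bash
python3 -c "
from h import *
s=ctrl.get_state();print(s['tool_pos'],s['wrist_force'],s['ft_torque'])"
```

```text
[ 0.62233584 -0.011292   -0.00838146] [-0.45450937  1.99956136 -0.30599677] [ 0.28824685  0.13593174 -0.03920293]
```

Call:
{"name": "carry_out", "arguments": {"slide": [[0.1,-0.6,0],[0.2,-1.2,0],[0.3,-1.8,0],[0.3,-2.4,0],[0.4,-3,0]], "dr": [[0,0,0],[0,0,0],[0,0,0],[0,0,0],[0,0,0]], "jaw": [255,255,255,255,255]}}

```text
time: 19.4
tool_pos: [0.6228, -0.0143, -0.0084]
tool_rot: [-0.111, 1.568, 0.111]
wrist_force: [-0.6, 1.4, 1.0]
finger_gap: 0.0006
```

Call:
{"name": "carry_out", "arguments": {"slide": [[0.1,-0.6,0],[0.2,-1.2,0],[0.3,-1.8,0],[0.3,-2.4,0],[0.4,-3,0]], "dr": [[0,0,0],[0,0,0],[0,0,0],[0,0,0],[0,0,0]], "jaw": [255,255,255,255,255]}}

```text
time: 20.02
tool_pos: [0.6228, -0.0155, -0.0084]
tool_rot: [-0.109, 1.568, 0.113]
wrist_force: [-0.9, 20.4, 3.0]
finger_gap: 0.0001
```

Hard against the red stop at about 20 N. I'll back off, lift and go behind the tube to reseat its long side.

Call:
{"name": "carry_out", "arguments": {"slide": [[-0.7,5,0],[-1.4,10,0],[-1.4,10,25],[-1.4,10,55],[-1.4,10,70]], "dr": [[0,0,0],[0,0,0],[0,0,0],[0,0,0],[0,0,0]], "jaw": [255,255,255,255,255]}}

```text
time: 20.65
tool_pos: [0.6224, -0.0073, 0.063]
tool_rot: [-0.111, 1.566, 0.11]
wrist_force: [-0.1, 0.2, 0.7]
finger_gap: 0.0002
```

Call:
{"name": "carry_out", "arguments": {"slide": [[-14,-35,0],[-28,-70,0],[-42,-108,0],[-42,-108,0],[-42,-108,0]], "dr": [[0,0,0],[0,0,0],[0,0,0],[0,0,0],[0,0,0]], "jaw": [0,0,0,0,0]}}

```text
time: 21.28
tool_pos: [0.5798, -0.115, 0.0614]
tool_rot: [-0.11, 1.568, 0.111]
wrist_force: [0.5, 1.0, 0.6]
finger_gap: 0.0475
```

Call:
{"name": "carry_out", "arguments": {"slide": [[0,0,0],[0,0,-20],[0,0,-45],[0,0,-62],[0,0,-69]], "dr": [[0,0,0],[0,0,0],[0,0,0],[0,0,0],[0,0,0]], "jaw": [0,0,0,0,0]}}

```text
time: 21.9
tool_pos: [0.5795, -0.1147, -0.0083]
tool_rot: [-0.111, 1.569, 0.112]
wrist_force: [-0.8, -0.3, 0.2]
finger_gap: 0.0911
```

Call:
{"name": "carry_out", "arguments": {"slide": [[5,0.7,0],[10,1.4,0],[15,2.1,0],[20,2.8,0],[25,3.5,0]], "dr": [[0,0,0],[0,0,0],[0,0,0],[0,0,0],[0,0,0]], "jaw": [0,0,0,0,0]}}

```text
time: 22.52
tool_pos: [0.6052, -0.1117, -0.0072]
tool_rot: [-0.111, 1.568, 0.111]
wrist_force: [-0.3, -0.9, 0.0]
finger_gap: 0.0914
```

Call:
{"name": "carry_out", "arguments": {"slide": [[0.8,0.1,0],[1.6,0.2,0],[2.4,0.3,0],[3.2,0.4,0],[4,0.6,0]], "dr": [[0,0,0],[0,0,0],[0,0,0],[0,0,0],[0,0,0]], "jaw": [0,0,0,0,0]}}

```text
time: 23.15
tool_pos: [0.6088, -0.1112, -0.0074]
tool_rot: [-0.111, 1.568, 0.111]
wrist_force: [0.8, 0.5, -0.8]
finger_gap: 0.0912
```

Call:
{"name": "carry_out", "arguments": {"slide": [[0.5,0.1,0],[1,0.1,0],[1.5,0.2,0],[2,0.3,0],[2.5,0.3,0]], "dr": [[0,0,0],[0,0,0],[0,0,0],[0,0,0],[0,0,0]], "jaw": [0,0,0,0,0]}}

```text
time: 23.78
tool_pos: [0.6092, -0.1109, -0.0075]
tool_rot: [-0.11, 1.572, 0.111]
wrist_force: [-14.9, -3.8, 12.4]
finger_gap: 0.0913
```

Seated at the same depth as the first flush contact. Now retreat and check.

Call:
{"name": "carry_out", "arguments": {"slide": [[-6,-0.8,0],[-14,-2,0],[-14,-2,40],[-14,-2,90],[-14,-2,140]], "dr": [[0,0,0],[0,0,0],[0,0,0],[0,0,0],[0,0,0]], "jaw": [0,0,0,0,0]}}

```text
time: 24.4
tool_pos: [0.5969, -0.1128, 0.134]
tool_rot: [-0.111, 1.568, 0.111]
wrist_force: [0.2, 0.2, -0.0]
finger_gap: 0.0912
```

Call:
{"name": "carry_out", "arguments": {"slide": [[-20,60,15],[-45,120,15],[-75,180,15],[-105,240,15],[-135,300,15]], "dr": [[0,0,0],[0,0,0],[0,0,0],[0,0,0],[0,0,0]], "jaw": [0,0,0,0,0]}}

```text
time: 25.02
tool_pos: [0.4694, 0.172, 0.1478]
tool_rot: [-0.11, 1.567, 0.111]
wrist_force: [0.1, -0.2, -0.2]
finger_gap: 0.0908
```

Run:
```python
from m import *
im,c=snap('top','top9'); si,_=snap('side','side9'); s=ctrl.get_state();print(s['time'],s['tool_pos'],s['wrist_force'])
for t in tubes(im,c): print(t)
A=cv2.resize(im[150:290,240:440],(400,280),interpolation=cv2.INTER_CUBIC)
B=cv2.resize(si[160:300,200:400],(400,280),interpolation=cv2.INTER_CUBIC)
cv2.imwrite('pics/v12.png',np.hstack([A,B]))
```

```text
25.125 [0.46732968 0.17455283 0.14763732] [-0.8090105  -0.59439641  1.12509444]
(array([310., 470.]), ((116.95462036132812, -2.7818679809570312), (41.77703857421875, 172.9093780517578), 0.5349898934364319))
(array([ 84., 369.]), ((292.33935546875, 445.4004211425781), (131.949462890625, 39.857173919677734), 11.400252342224121))
(array([367., 353.]), ((335.6510009765625, -115.33755493164062), (40.094234466552734, 219.5917205810547), 32.79069137573242))
(array([175., 333.]), ((372.9646911621094, 277.968994140625), (48.6500129699707, 169.92469787597656), 14.324995994567871))
(array([272., 324.]), ((389.856201171875, 77.8165283203125), (21.406753540039062, 101.04942321777344), 26.592702865600586))
(array([229., 339.]), ((353.93499755859375, 164.42361450195312), (143.97238159179688, 39.81611633300781), 13.991769790649414))
(array([ 96., 228.]), ((584.231201171875, 451.0520324707031), (135.6605682373047, 37.09693145751953), 13.857624053955078))
(array([360., 206.]), ((641.46435546875, -103.05252838134766), (29.34320068359375, 159.7573699951172), 7.823946475982666))
(array([156., 218.]), ((608.9857177734375, 328.9251708984375), (120.61540985107422, 192.77452087402344), 12.621277809143066))
(array([212., 205.]), ((639.5778198242188, 211.66915893554688), (131.98272705078125, 34.009578704833984), 13.799214363098145))
(array([217., 158.]), ((745.2867431640625, 204.18569946289062), (62.690155029296875, 56.268280029296875), 72.95977020263672))
```

View pics/v12.png

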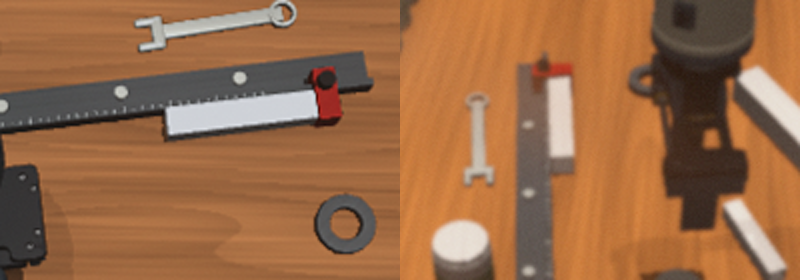

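```bash
python3 -c "
from station import ctrl
print(ctrl.sign_off())"
```

```text
the job is handed in; nothing more can be done
None
```

I pushed the middle-sized bare tube (measured 158 x 29 mm) square against the steel fence, then along it to the red stop. A last push on its long side reseated it, and I handed the job in at about 25 s.

**Tube position:** The final top view puts the tube's middle at (641.5, -103) mm, against a predicted (640, -102.5). Its yaw is 7.8°, and I estimated the fence at about 8.1°.

**Contact:** The push met firm contact at about 20 N on the stop and 12–15 N on the fence. Both fence contacts came at the same depth.

**At hand-in:** The gripper was clear and touching nothing. The wrench, cog, jar and stops looked unmoved in the final crops. I did not re-measure the screwdriver, can, bowl or offcut, but the fingers never worked near them.

**What went wrong or disagreed:**
- The first push missed. The fingertips ride about 25 mm above the reported TCP, so they passed over the tube without moving it. I fixed this by working at TCP z of about -9 mm.
- I did not look at the end contact with the stop again after the last side push, beyond the final views, which are only good to a millimetre or two.

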